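Switch on the label lamp and show the glass mount's label to the camera

TASK

Turn the rotary isolator clockwise from off to on so that the camera's ring lamp has power. Then take the glass mount with the clipped corner out of the rack by its upper edge, find its frosted end by that corner, and show the label on it to the camera: label side up and square to the lens, long edges level, the frosted end in the middle of the view about 20 cm from the lens, with the fingers clear of the frosted end. Finish while still holding it there, and leave the other mount, the camera and everything else on the bench undisturbed.

Things in the scene. Friction and masses are not known exactly. Their poses are not given: they have to be found in the camera images.
- isolator (a joint): angle of the isolator's handle, rad: 0 = off, 1.047 (60 degrees) = on, growing as it turns clockwise seen from above. An over-centre spring holds it at both ends: it resists with up to about 0.3 N m during the first 30 degrees, then snaps to on by itself (or back to off if let go before half way).
- isolator_grip (a point): grip point of the black bar handle, on its upright turning axis, 84 mm above the bench; turns with the bar. x runs along the bar to its white pointer line, z up. Bar 52 mm long, 12 mm thick, from 66 to 96 mm above the bench. The grey box under it, fixed, is 86 x 86 x 60 mm; at off the bar is square with it, pointing to the side with the cable; at on it points 60 degrees clockwise of that.
- rack: wooden rack fixed to the bench, 130 (x) by 122 mm (y), at almost any heading. Origin: middle of its underside, z up. On a 10 mm board stand two toothed rails at x = -42 and +42 mm, 16 mm wide, up to 34 mm above the bench. Their 8 mm slots, 20 mm apart along y, hold mounts on edge, lengthwise along x. The two mounts stand in the end slots (y = +40 and -40 mm), which in which varies.
- mount: to be shown: a paper fragment between glass panes, dark edge tape, 130 long (x), 80 high (z), 6 mm thick (y), about 160 g. Origin: middle of its lower edge; z up in the rack. The corner at +x, +z is clipped (14 mm) and marks the frosted end, x 33 to 61 mm. Frosting and label are on the -y face: with the label side facing you and the clipped corner at the top, that corner is at the upper right.
- label (a point): centre of the frosted strip on the label face, at x = 47, y = -3, z = 36 mm of the mount; axes as the mount's, so the label faces along -y of this frame.
- spare_mount: the other glass mount in the rack, 105 mm long by 66 mm high by 6 mm thick, all four corners square, no frosting. Origin at the middle of its lower edge. Leave it in its slot.
- lens (a point): centre of the front of the label camera's lens, 265 mm above the bench. x of this frame points backwards out of the camera, so the camera looks along -x, 30 degrees below level, roughly towards the robot; y is level; z is up across the view. A ring lamp of 66 mm diameter surrounds the lens.
- camera: the label camera, fixed to the bench: a base plate 130 (x) by 120 (y) by 12 mm, a steel post up to 310 mm, and on it the tilted camera head, which reaches from the lens 90 mm back (+x) to the post, at most 345 mm high. Origin on the bench straight below the lens; the plate's middle is 62 mm and the post 98 mm behind it.
- weight: steel paper weight, a cylinder 52 mm across and 56 mm tall with its knob, standing; origin at its foot.
- paste_jar: glass jar with a lid, 62 mm across, 75 mm tall, standing; origin at its foot.
- brush: brush lying on the bench, 190 mm long along its x.
There are look-alikes about, which are no part of the job. Of the things that look like the part that bears isolator, the largest one is meant.

How it is judged:
By the outcome, as a careful person would: the job done as asked, in the order asked, and still so for the second after the job is handed in, while the arm keeps its last pose, push and grip.
It also fails if it takes over 48 s, if anything falls off the work surface, if the arm or the gripper's body presses on something with over 40 N, if the wrist force passes 120 N, or if a joint passes its speed limit or range.

ROBOT

A 6-joint arm with a two-finger parallel gripper is mounted at the origin on the work surface. World frame = base frame: x ahead of the robot, y to its left, z up, the work surface at z = 0. Lengths are in m, angles in degrees, forces in N, time in s.
With the tool pointing down it reaches from about 0.35 to 1 m from the base axis. Payload 7.1 kg.
Tool frame: the origin (TCP) lies at the very end of the fingers, on their centre line; the grasp point (between the pads) lies 19 mm behind it (r.tcp_to_grasp is the distance from the TCP to the grasp point, in m); z points along the fingers, y is the direction in which the jaws open and shut (so a half turn about z gives the same grasp; the last joint's range is limited). The gripper opens to 85 mm and grips with 20 to 120 N. Pads are 22 mm wide; open, the fingers measure 114 mm over their backs; the gripper's body (76 mm by 85 mm) begins 54 mm behind the grasp point. The pads swing forward as they close: fully open they stand 13 mm farther back than shut.
Start: joints at [70.474, 24.242, 93.386, -0, 62.372, -1.089], TCP at [0.198, 0.593, 0.196] pointing down, gripper open.
Joint ranges: [-172.04, 172.04], [-51.8, 120.97], [4.93, 147.93], [-75.15, 255.16], [6.16, 154.13], [-145.62, 145.62]. Speed limits (degrees/s): [136.94, 136.94, 172.46, 180, 180, 180].

INTERFACE

Orientations are given as a 3x3 rotation matrix whose columns are the frame's x, y, z axes.
In Python, from workcell import r gives the robot as it stands. The module is installed in compiled form; this text tells all that it offers.
- The arm moves only by the shell command python3 -m jog 'ROWS' [FORCE]. ROWS is JSON, one flat list of numbers, 7 for each row, row after row: the shift along the tool's x, y, z in m, then the turn, a rotation vector about the tool's x, y, z in rad, then the finger opening in m, from 0 to 0.0854. In form: [tx, ty, tz, wx, wy, wz, grip, tx, ty, tz, wx, wy, wz, grip, ...]. A call has 1 to 8 rows; each row shifts and turns the commanded pose from where the row before left it, along the tool's axes as they then stand; what a row does not reach is not made up. A row lasts 1/12 s, in which the tool goes at most 41.7 mm and 7.16 degrees, less where a joint would pass 70% of its speed; a pose out of reach is approached as far as the arm can. A call with a gripper value outside its range is refused whole. The fingers move at their own pace and stop on an object; FORCE is the grip in N (left out, the last holds). Time passes only in rows, so rows that do not move let the fingers close. It gives the time, the measured TCP pose, the force and the opening at its end, in the units of the state.
- r.sense(): the state, without advancing time (a new reading comes with each control period).
- r.capture(name): name is "side" or "top"; returns a dict with "pixels" (384x512x3 uint8, red, green, blue), "K" (3x3 intrinsics, pixels), "D" ([k1, k2, p1, p2, k3] as OpenCV has them; the pictures are not rectified), "R" (3x3) and "t" (3): a world point X has camera coordinates R X + t. Camera axes: x right, y down, z forward; pixel columns grow to the right and rows downward; lengths in m; the calibration is good to about 2 mm. A picture is of the moment at which its call begins. There is no depth.
- r.close_job(): hands the job in, once; it reports no verdict.
The state is a dict: "time": time; "joints": joint angles; "joint_vel": joint speeds; "joint_efforts": joint torques, N m; "eef_pos": TCP position; "orientation": TCP orientation; "force": force on the tool from outside, world axes, zero at the start; "torque": the same for the moment, N m; "gripper_width": finger opening in m.
Only numpy, scipy, OpenCV 4.12 (cv2) and the standard library are available. Lean on these libraries where they do the work, as an engineer would, in place of code of your own. Each camera call takes 0.05 s, during which the arm holds its last target. There are 200 camera calls.

## Working session

There is one attempt and no reset: what is moved stays moved. The work goes in short steps, Python scripts to look and compute and a shell command to move; the robot and the scene stay as the last step left them, time stands still between calls to the robot, and variables do not carry over. Pictures are saved under pics/ and viewed, about 8 in all and at most 12, crops included, and the job is handed in when it is done.

```bash
mkdir -p pics; cat > h.py <<'E'
import numpy as np, cv2
from workcell import r
def snap(n,out,crop=None,s=1):
    c=r.capture(n); np.savez('pics/%s.npz'%out,**c)
    im=c['pixels'][:,:,::-1]
    if crop: x0,y0,x1,y1=crop; im=im[y0:y1,x0:x1]
    cv2.imwrite('pics/%s.png'%out,cv2.resize(im,None,fx=s,fy=s,interpolation=cv2.INTER_CUBIC))
    return c
def load(out): return dict(np.load('pics/%s.npz'%out))
def crop(out,name,b,s):
    im=load(out)['pixels'][:,:,::-1]; x0,y0,x1,y1=b
    return cv2.resize(im[y0:y1,x0:x1],None,fx=s,fy=s,interpolation=cv2.INTER_CUBIC)
def ray(c,uv):
    p=cv2.undistortPoints(np.array([[uv]],float),c['K'],c['D'])[0,0]
    d=c['R'].T@np.array([p[0],p[1],1]); o=-c['R'].T@c['t']; return o,d
def atz(c,uv,z):
    o,d=ray(c,uv); return o+d*(z-o[2])/d[2]
def proj(c,X):
    return cv2.projectPoints(np.array(X,float).reshape(-1,3),cv2.Rodrigues(c['R'])[0],c['t'],c['K'],c['D'])[0][:,0]
E
python3 - <<'E'
from h import *
np.set_printoptions(precision=4,suppress=True)
for n in('top','side'):
    c=snap(n,n+'0',s=1.56); print(n,-c['R'].T@c['t'],c['R'][2],c['K'][0,0])
print(r.sense())
E
```

```text
top [0.3039 0.005  1.2343] [ 0.2105 -0.0124 -0.9775] 431.58676773822754
side [ 0.5184 -0.8716  0.9331] [ 0.0112  0.7467 -0.6651] 441.2292341278285
{'time': 0.1, 'joints': array([70.4714, 24.2798, 93.4279,  0.0023, 62.3715, -1.0879]), 'joint_vel': array([-0.0866, -0.1023, -0.1795, -0.0522, -0.0419,  0.1103]), 'joint_efforts': array([ -0.0003, -55.8425, -28.2447,   0.    ,   0.003 ,   0.    ]), 'eef_pos': array([0.1975, 0.5924, 0.1955]), 'orientation': array([[-0.9486,  0.3163, -0.0005],
       [ 0.3163,  0.9486, -0.0013],
       [ 0.0001, -0.0014, -1.    ]]), 'force': array([-0.0989,  0.1733, -0.3043]), 'torque': array([-0.0223,  0.007 ,  0.043 ]), 'gripper_width': 0.08529973578597098}
```

View pics/top0.png

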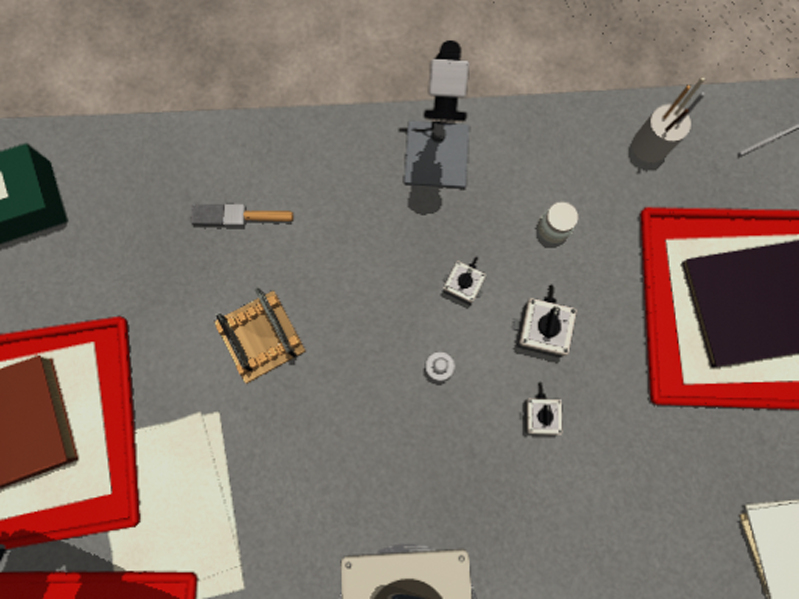

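View pics/side0.png

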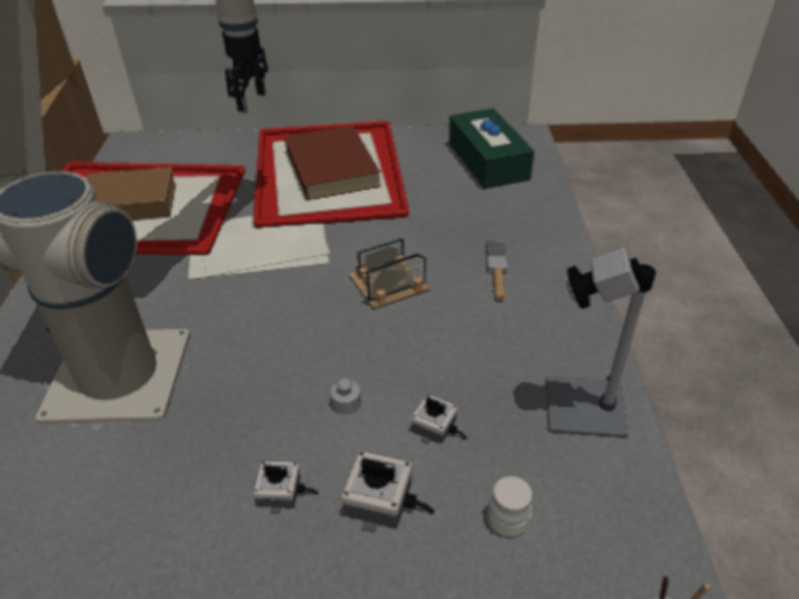

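Three isolators at top-view (466,281), (548,326) and (545,416) of the enlarged picture. The largest is (548,326), so it should be the one meant. The rack is at (258,336). I'll confirm with enlarged crops.

```bash
python3 - <<'E'
from h import *
a=crop('top0','',(320,175,380,235),6.6667)   # 400x400
b=crop('top0','',(130,180,200,250),5.714)
A=crop('side0','',(210,280,290,340),5)   #400x300
B=crop('side0','',(215,145,285,197.5.__int__()),5.714)
def fit(i): return cv2.resize(i,(400,300)) if 0 else i
im=np.zeros((800,800,3),np.uint8)
im[:400,:400]=cv2.resize(a,(400,400)); im[:400,400:]=cv2.resize(b,(400,400))
cv2.imwrite('pics/c1.png',im[:400])
s=np.hstack([cv2.resize(A,(400,300)),cv2.resize(B,(400,297))[:297] if 0 else cv2.resize(B,(400,300))])
cv2.imwrite('pics/c1.png',np.vstack([cv2.resize(im[:400],(800,400)) ,s])[:700])
cv2.imwrite('pics/c1.png',cv2.resize(np.vstack([im[:400],s]),(685,600)))
E
```

```text
(no output)
```

View pics/c1.png

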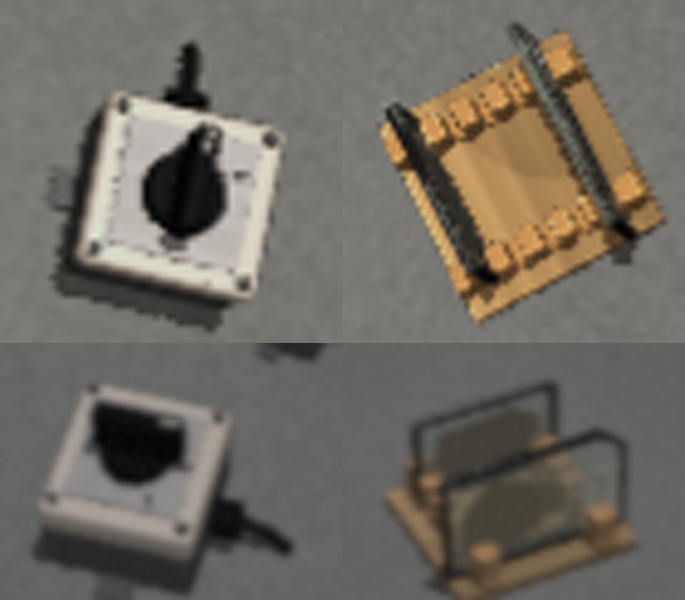

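The crop shows the largest isolator with its cable at the top and its handle pointing to the cable (off). In the rack, the mount on the -y side (right in the top view) has the clipped corner. The side camera sees that corner at the upper right, so the label faces world -y and the frosted end lies towards +x. Next I fit the poses and overlay them.

```bash
cat > fit.py <<'E'
from h import *
from scipy.optimize import least_squares
T=load('top0');S=load('side0')
def tf(p,L):
    L=np.array(L,float); c,s=np.cos(p[2]),np.sin(p[2])
    return np.c_[p[0]+c*L[:,0]-s*L[:,1],p[1]+s*L[:,0]+c*L[:,1],L[:,2]]
def fit(obs,p0):  # obs: (cam, local pts, pixels)
    f=lambda p:np.concatenate([(proj(c,tf(p,L))-np.array(px)).ravel() for c,L,px in obs])
    q=least_squares(f,p0); return q.x,np.abs(q.fun).max()
iso=lambda X,Y:(320+X/5.714,175+Y/5.714)
rk=lambda X,Y:(130+(X-342.5)/4.897,180+Y/4.897)
sc=lambda X,Y:(X/1.56,Y/1.56)
def rect(a,b,z,x0=0): return [[x0+a,b,z],[x0+a,-b,z],[x0-a,-b,z],[x0-a,b,z]]
# isolator: x to cable
pi,e=fit([(T,rect(.043,.043,.06),[iso(110,95),iso(285,135),iso(250,297),iso(78,262)])],[.6,-.2,-.2])
# side crop: scale 5*.857=4.283, offset (210,280), y0=343
si=lambda X,Y:(210+X/4.283,280+(Y-343)/4.283)
sr=lambda X,Y:(215+(X-342.5)/4.893,145+(Y-343)/(300/52*.857))
pr,e2=fit([(T,rect(.065,.061,.01),[rk(570,32),rk(665,220),rk(478,322),rk(381,125)])],[.55,.25,.4])
pc,e3=fit([(S,rect(.065,.06,.012,.062),[sc(627,380),sc(627,434),sc(551,430),sc(547,378)])],[.75,0,0])
if __name__=='__main__':
    for n,p,e in(('iso',pi,e),('rack',pr,e2),('cam',pc,e3)): print(n,p[:2].round(4),np.degrees(p[2]).round(2),e.round(2))
E
cat > ov.py <<'E'
from fit import *
def lines(im,c,P,col,s,off,closed=True):
    q=((proj(c,P)-off+.5)*s*16).round().astype(int).reshape(-1,1,2)
    cv2.polylines(im,[q],closed,col,1,cv2.LINE_AA,4)
MZ=.010
def mnt(y,L,H,sg,clip,z):
    P=[[-L/2,0,z],[L/2,0,z],[L/2,0,z+H],[-L/2,0,z+H]]
    if clip: P=[[-L/2,0,z],[L/2,0,z],[L/2,0,z+H-.014],[L/2-.014,0,z+H],[-L/2,0,z+H]]
    return [[sg*a,y,b] for a,_,b in P]
def draw(c,img,b,s,out=None):
    im=crop(img,'',b,s); off=np.array(b[:2])
    d=lambda p,L,col,cl=True:lines(im,c,tf(p,L),col,s,off,cl)
    d(pi,rect(.043,.043,.06),(0,0,255)); d(pi,rect(.026,.006,.096),(0,255,255))
    d(pr,rect(.065,.061,.01),(0,0,255))
    d(pr,mnt(-.04,.13,.08,1,1,MZ),(255,255,0)); d(pr,mnt(.04,.105,.066,1,0,MZ),(0,255,0))
    d(pc,rect(.065,.06,.012,.062),(0,0,255))
    a=np.linspace(0,6.28,24); r_=.033
    d(pc,np.c_[-np.sin(a)*r_*-.5*-1*-1,np.cos(a)*r_,.265+np.sin(a)*r_*.866],(255,0,255))
    d(pc,[[.098,0,.012],[.098,0,.31]],(255,0,0),False)
    return im
E
python3 - <<'E'
from ov import *
import runpy; 
for n,p,e in(('iso',pi,e),('rack',pr,e2),('cam',pc,e3)): print(n,p[:2].round(4),np.degrees(p[2]).round(2),e.round(2))
a=draw(T,'top0',(130,175,210,250),5);b=draw(S,'side0',(215,145,295,220),5)
c=draw(T,'top0',(245,20,345,145),2.4);d=draw(S,'side0',(330,155,430,285),2.3); 
e_=draw(T,'top0',(320,175,385,235),4); 
row=np.zeros((225,800,3),np.uint8)
x=0
for i in(cv2.resize(a,(400,375)),): pass
c=cv2.resize(c,(180,225));
import numpy as np
W=np.zeros((600,800,3),np.uint8); W[:300,:320]=cv2.resize(a,(320,300)); W[300:,:320]=cv2.resize(b,(320,300))
W[:300,320:560]=draw(T,'top0',(245,20,345,145),2.4); W[300:,320:560]=draw(S,'side0',(330,155,430,280),2.4)
W[:240,560:800]=cv2.resize(e_,(240,240)); W[300:540,560:800]=cv2.resize(draw(S,'side0',(215,280,280,340),4),(240,240))
cv2.imwrite('pics/o1.png',W)
E
```

```text
iso [ 0.4754 -0.2767] -16.37 1.27
rack [0.4937 0.2387] -64.97 2.17
cam [ 0.7765 -0.1   ] -8.47 2.8
```

View pics/o1.png

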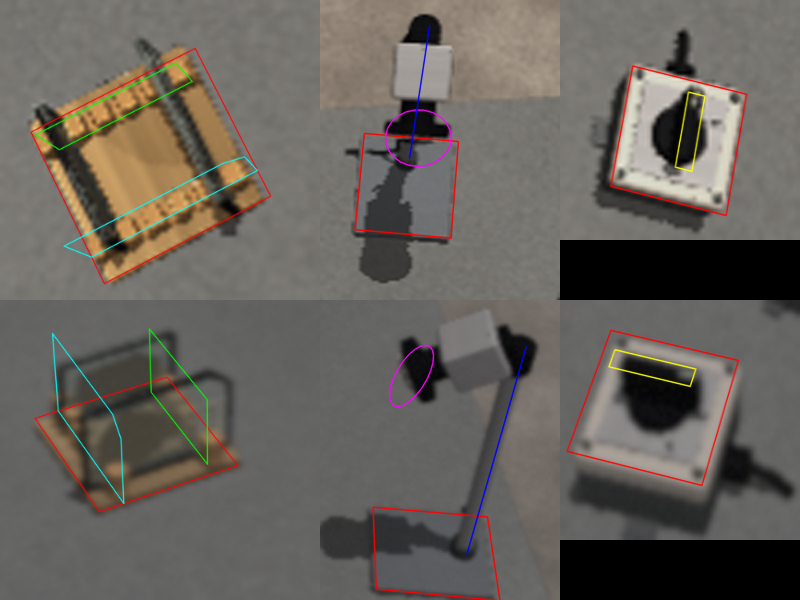

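```bash
python3 - <<'E'
s=open('fit.py').read()
i=s.index("pr,e2=fit"); j=s.index("if __name__")
s=s[:i]+'''pr,e2=fit([(T,rect(.065,.061,.01),[rk(570,32),rk(665,220),rk(478,322),rk(381,125)][0:1]+[rk(665,220),rk(478,322),rk(381,125)])],[.5,.24,-1.1])
rr=[rk(381,125),rk(570,32),rk(665,220),rk(478,322)]
pr,e2=fit([(T,rect(.065,.061,.01),rr)],[.5,.24,.43])
pi,e=fit([(T,rect(.043,.043,.06),[iso(110,95),iso(285,135),iso(250,297),iso(78,262)]),
 (S,[[.043,.043,.06],[.043,-.043,.06],[-.043,-.043,.06],[-.043,.043,.06]],[si(228,412),si(190,545),si(40,510),si(93,385)])],[.6,-.2,-.2])
tc=lambda X,Y:(245+(X-320)/2.4,20+Y/2.4)
sd=lambda X,Y:(330+(X-320)/2.4,155+(Y-300)/2.4)
PL=rect(.065,.06,.012,.062)
pc,e3=fit([(T,[PL[2],PL[3]],[tc(453,237),tc(356,232)]),(S,[PL[3],PL[2],[.098,0,.012]],[sd(373,507),sd(376,590),sd(462,550)])],[.75,0,0])
'''+s[j:]
open('fit.py','w').write(s)
o=open('ov.py').read().replace("-np.sin(a)*r_*-.5*-1*-1","-np.sin(a)*r_*.5")
open('ov.py','w').write(o)
E
python3 - <<'E'
from ov import *
for n,p,e in(('iso',pi,e),('rack',pr,e2),('cam',pc,e3)): print(n,p[:2].round(4),np.degrees(p[2]).round(2),e.round(2))
W=np.zeros((600,800,3),np.uint8)
W[:300,:300]=draw(T,'top0',(130,175,205,250),4); W[300:,:300]=draw(S,'side0',(220,145,295,220),4)
W[:300,300:520]=draw(T,'top0',(260,60,315,135),4); W[300:,300:520]=draw(S,'side0',(360,155,415,230),4)
W[:240,520:800]=draw(T,'top0',(315,175,385,235),4); W[240:480,520:800]=draw(S,'side0',(210,280,280,340),4)
W[480:600,520:720]=draw(S,'side0',(345,235,395,265),4)
cv2.imwrite('pics/o2.png',W)
E
```

```text
iso [ 0.4784 -0.2793] -16.37 2.33
rack [0.4938 0.2388] 25.09 0.63
cam [ 0.7751 -0.1027] -6.4 1.79
```

View pics/o2.png

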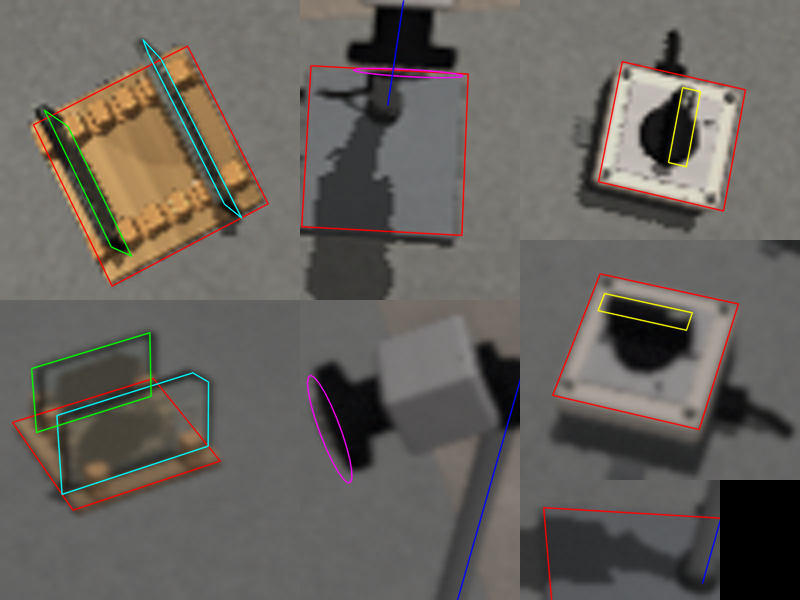

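```bash
cat > cam.py <<'E'
from fit import *
P=[([0,0,.265],T,(285.2,76.5)),([0,0,.265],S,(368,186)),([.098,0,.012],T,(280.2,87)),([.098,0,.012],S,(388.7,258.2)),
(PL[2],T,tc(453,237)),(PL[3],T,tc(356,232)),(PL[3],S,sd(373,507)),(PL[2],S,sd(376,590))]
pc,e3=fit([(c,[L],[px]) for L,c,px in P],[.77,-.1,-.1])
def lens_pair():
    (o1,d1),(o2,d2)=ray(T,P[0][2]),ray(S,P[1][2]); A=np.c_[d1,-d2]; s=np.linalg.lstsq(A,o2-o1,rcond=None)[0]
    return o1+d1*s[0],o2+d2*s[1]
E
cat > go.py <<'E'
# residual from the present pose to a target, in tool axes
from h import *
from scipy.spatial.transform import Rotation as Ro
def go(p,R=None):
    s=r.sense(); R0=s['orientation']
    print('t%.2f'%s['time'],'pos',s['eef_pos'].round(4),'shift',(R0.T@(np.array(p)-s['eef_pos'])).round(4),
     'turn',Ro.from_matrix(R0.T@R).as_rotvec().round(4) if R is not None else '','J',s['joints'].round(1),'F',s['force'].round(1),'w',round(s['gripper_width'],4))
def down(h):  # tool z down, tool y at heading h deg
    a=np.radians(h); y=np.array([np.cos(a),np.sin(a),0]); z=np.array([0,0,-1.]); return np.c_[np.cross(y,z),y,z]
E
python3 - <<'E'
from cam import *; from go import go,down
print(pc[:2],np.degrees(pc[2]),e3,lens_pair())
for L,c,px in P: print((proj(c,tf(pc,[L]))[0]-px).round(2))
go([.477,-.278,.2],down(73.6))
E
python3 -m jog '[-0.029,-0.026,0,0,0,0,0.085,-0.029,-0.026,0,0,0,0,0.085,-0.029,-0.026,0,0,0,0,0.085,-0.029,-0.026,0,0,0,0,0.085,-0.029,-0.026,0,0,0,0,0.085,-0.029,-0.026,0,0,0,0,0.085,-0.029,-0.026,0,0,0,0,0.085,-0.029,-0.026,0,0,0,0,0.085]'
```

```text
[ 0.7755944  -0.10138174] -5.748560413322976 1.9327201087789376 (array([ 0.77832374, -0.10004853,  0.26458948]), array([ 0.77828911, -0.10005129,  0.26457284]))
[0.64 0.94]
[-1.02  0.26]
[ 0.32 -1.43]
[1.31 1.32]
[-0.99 -0.89]
[-0.63 -0.53]
[-1.93 -0.3 ]
[ 0.29 -0.52]
t0.10 pos [0.1975 0.5924 0.1955] shift [-0.5405 -0.7373 -0.0035] turn [-0.0014 -0.0001 -0.0356] J [70.5 24.3 93.4  0.  62.4 -1.1] F [-0.1  0.2 -0.3] w 0.0853
time: 0.77
eef_pos: [0.3523, 0.3204, 0.1961]
orientation: [[-0.949, 0.316, -0.0], [0.316, 0.949, -0.0], [0.0, -0.0, -1.0]]
force: [0.4, -0.3, 0.3]
gripper_width: 0.0851
```

```bash
python3 -m jog '[-0.0193,-0.0331,0,0,0,0,0.085,-0.0193,-0.0331,0,0,0,0,0.085,-0.0193,-0.0331,0,0,0,0,0.085,-0.0193,-0.0331,0,0,0,0,0.085,-0.0193,-0.0331,0,0,0,0,0.085,-0.0193,-0.0331,0,0,0,0,0.085,-0.0193,-0.0331,0,0,0,0,0.085,-0.0193,-0.0331,0,0,0,0,0.085]' >/dev/null
python3 -m jog '[-0.0193,-0.0331,0,0,0,0,0.085,-0.0193,-0.0331,0,0,0,0,0.085,-0.0193,-0.0331,0,0,0,0,0.085,-0.0193,-0.0331,0,0,0,0,0.085,-0.0193,-0.0331,0,0,0,0,0.085,-0.0193,-0.0331,0,0,0,0,0.085,-0.0193,-0.0331,0,0,0,-0.018,0.085,-0.0193,-0.0331,0,0,0,-0.018,0.085]' >/dev/null
python3 -m jog '[0,0,0,0,0,0,0.085,0,0,0,0,0,0,0.085,0,0,0,0,0,0,0.085]'
python3 - <<'E'
from go import *
go([.477,-.278,.070],down(73.6))
E
```

```text
time: 2.35
eef_pos: [0.4773, -0.2772, 0.1956]
orientation: [[-0.959, 0.283, -0.001], [0.283, 0.959, 0.001], [0.002, 0.001, -1.0]]
force: [-0.8, 1.5, 0.6]
gripper_width: 0.0853
t2.35 pos [ 0.4773 -0.2772  0.1956] shift [-1.000e-04 -9.000e-04  1.256e-01] turn [ 0.0007 -0.0017 -0.0005] J [ -31.4   18.2  102.7    0.    59.2 -105. ] F [-0.8  1.5  0.6] w 0.0853
```

```bash
python3 -m jog '[0,0,0.03,0,0,0,0.085,0,0,0.03,0,0,0,0.085,0,0,0.025,0,0,0,0.085,0,0,0.02,0,0,0,0.085,0,0,0.01,0,0,0,0.085,0,0,0.01,0,0,0,0.085,0,0,0,0,0,0,0.085,0,0,0,0,0,0,0.085]' 40
python3 -m jog '[0,0,0,0,0,0,0.03,0,0,0,0,0,0,0.03,0,0,0,0,0,0,0.03,0,0,0,0,0,0,0.03,0,0,0,0,0,0,0.016,0,0,0,0,0,0,0.016,0,0,0,0,0,0,0.016]' 40
python3 - <<'E'
from h import *
T=snap('top','t1');S=snap('side','s1')
W=np.hstack([crop('t1','',(315,170,385,240),5.714),crop('s1','',(200,260,270,330),5.714)])
cv2.imwrite('pics/g1.png',W)
E
```

```text
time: 3.02
eef_pos: [0.4783, -0.2774, 0.0716]
orientation: [[-0.96, 0.281, 0.0], [0.281, 0.96, -0.0], [-0.0, -0.0, -1.0]]
force: [0.1, -0.5, 0.7]
gripper_width: 0.0849
time: 3.6
eef_pos: [0.4781, -0.2778, 0.0713]
orientation: [[-0.959, 0.282, 0.0], [0.282, 0.959, -0.0], [-0.0, -0.0, -1.0]]
force: [0.3, -0.1, -0.7]
gripper_width: 0.0162
```

View pics/g1.png

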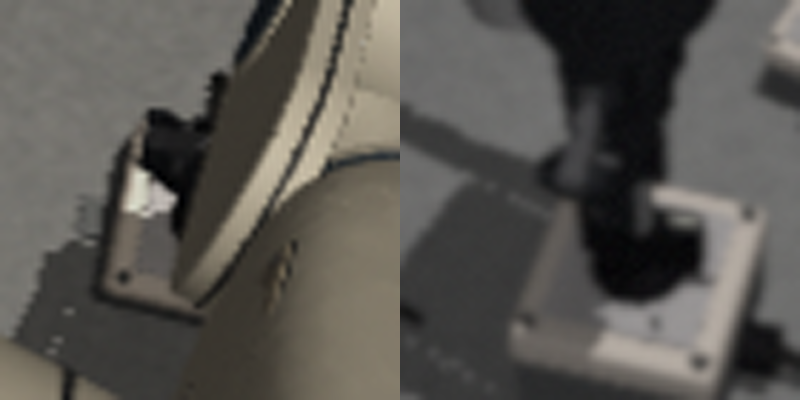

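The view shows the fingers straddling the bar at about (620,200) in the side crop, with no contact force. Next I close and turn.

```bash
python3 -m jog '[0,0,0,0,0,0,0.008,0,0,0,0,0,0,0.008,0,0,0,0,0,0,0.008,0,0,0,0,0,0,0.008]' 50
python3 -m jog '[0,0,0,0,0,0.1,0.008,0,0,0,0,0,0.1,0.008,0,0,0,0,0,0.1,0.008,0,0,0,0,0,0.1,0.008,0,0,0,0,0,0.1,0.008,0,0,0,0,0,0.1,0.008,0,0,0,0,0,0.1,0.008]'
python3 -m jog '[0,0,0,0,0,0.1,0.008,0,0,0,0,0,0.1,0.008,0,0,0,0,0,0.1,0.008,0,0,0,0,0,0.07,0.008,0,0,0,0,0,0,0.008,0,0,0,0,0,0,0.008,0,0,0,0,0,0,0.008]'
python3 - <<'E'
from go import *
go([.477,-.278,.070],down(13.6)); print(r.sense()['torque'])
E
```

```text
time: 4.03
eef_pos: [0.4781, -0.2777, 0.0712]
orientation: [[-0.959, 0.282, -0.0], [0.282, 0.959, -0.0], [0.0, -0.0, -1.0]]
force: [-0.7, 0.1, -0.6]
gripper_width: 0.0081
time: 4.62
eef_pos: [0.4781, -0.2777, 0.0712]
orientation: [[-0.548, 0.836, -0.0], [0.836, 0.548, 0.0], [0.0, -0.0, -1.0]]
force: [0.6, 0.1, -1.1]
gripper_width: 0.008
time: 5.2
eef_pos: [0.4781, -0.2777, 0.0712]
orientation: [[-0.215, 0.977, 0.0], [0.977, 0.215, -0.0], [-0.0, 0.0, -1.0]]
force: [0.1, -0.1, -0.6]
gripper_width: 0.0081
t5.20 pos [ 0.4781 -0.2777  0.0712] shift [-0.     -0.0011  0.0012] turn [ 0.      0.     -0.0202] J [-31.4  28.4 107.1  -0.   44.5 -43.8] F [ 0.1 -0.1 -0.6] w 0.0081
[ 0.05559855 -0.00720328 -0.02923097]
```

The opening reached 8 mm, less than the 12 mm bar, so I have to check whether the bar was gripped.

```bash
python3 - <<'E'
from h import *
T=snap('top','t2');S=snap('side','s2')
W=np.hstack([crop('t2','',(315,170,385,240),5.714),crop('s2','',(200,260,270,330),5.714)])
cv2.imwrite('pics/g2.png',W)
E
```

```text
(no output)
```

View pics/g2.png

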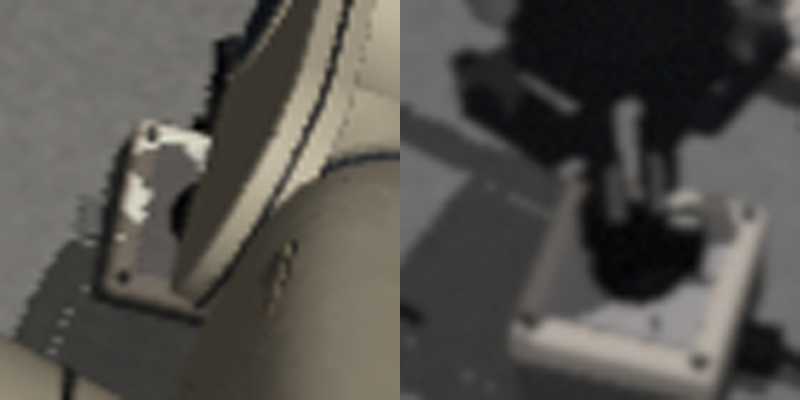

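```bash
python3 - <<'E'
from fit import *
def tri(a,b):
    (o1,d1),(o2,d2)=ray(T,a),ray(S,b); s=np.linalg.lstsq(np.c_[d1,-d2],o2-o1,rcond=None)[0]
    return (o1+d1*s[0]).round(4),(o2+d2*s[1]).round(4)
print('white line',tri(iso(208,140),si(168,422)))
s=r.sense();
for z in(.0712,.0902): print(z,(proj(load('s2'),[s['eef_pos'][0],s['eef_pos'][1],z])[0]-[200,260])*5.714+[400,0])
print(pi)
for n,c in(('T',T),('S',S)):
  for q in([.026,0,.096],[0,0,.096],[-.026,0,.096]): print(n,proj(c,tf(pi,[q]))[0].round(1))
a=crop('top0','',(335,190,368,225),18);b=crop('side0','',(225,285,260,318),18)
h=590;cv2.imwrite('pics/iso.png',np.hstack([cv2.resize(a,(400,424)),cv2.resize(b,(400,377+47))]))
E
```

```text
white line (array([ 0.496 , -0.2835,  0.0961]), array([ 0.4977, -0.2832,  0.0963]))
0.0712 [634.19264809 246.40860094]
0.0902 [632.29316865 218.46042829]
[ 0.47836115 -0.27930488 -0.28566066]
T [357.3 196.8]
T [355.5 206.1]
T [353.7 215.5]
S [251.7 299.7]
S [240.7 297.3]
S [229.7 294.9]
```

View pics/iso.png

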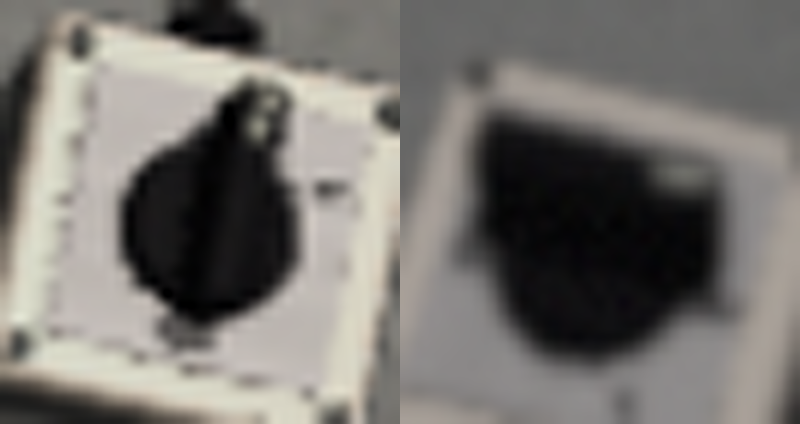

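```bash
python3 -m jog '[0,0,0,0,0,0,0,0,0,0,0,0,0,0,0,0,0,0,0,0,0,0,0,0,0,0,0,0]' 30
python3 - <<'E'
from go import *
s=r.sense(); print(s['torque'],s['gripper_width'])
S=snap('side','s3'); T=snap('top','t3')
a=crop('s3','',(200,240,270,310),5.714)
b=crop('t3','',(300,160,370,230),5.714)
for z in (.0712,.1): 
    q=((proj(S,[*s['eef_pos'][:2],z])[0]-[200,240])*5.714).astype(int); cv2.circle(a,tuple(map(int,q)),3,(0,0,255),1)
W=np.clip(np.hstack([a,b]).astype(float)*2.2,0,255)
cv2.imwrite('pics/g3.png',W)
E
```

```text
time: 5.63
eef_pos: [0.478, -0.2777, 0.0712]
orientation: [[-0.214, 0.977, -0.0], [0.977, 0.214, 0.0], [0.0, -0.0, -1.0]]
force: [-0.3, 0.4, 0.3]
gripper_width: 0.0005
[ 0.01487038 -0.01653773  0.00726915] 0.0004556326935517649[ WARN:0@2.446] global loadsave.cpp:1063 imwrite_ Unsupported depth image for selected encoder is fallbacked to CV_8U.
```

View pics/g3.png

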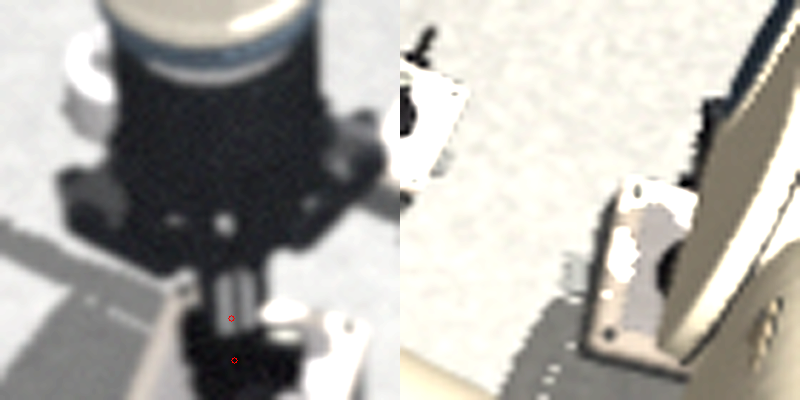

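```bash
python3 -m jog '[0,0,-0.03,0,0,0,0,0,0,-0.03,0,0,0,0,0,0,0,0,0,0,0,0,0,0,0,0,0,0]'
python3 - <<'E'
from go import *
s=r.sense(); p=s['eef_pos']; print(p)
S=snap('side','s4'); T=snap('top','t4')
q=proj(S,p)[0]; print('expected tip',q)
x,y=int(round(q[0])),int(round(q[1]))
g=cv2.cvtColor(S['pixels'],cv2.COLOR_RGB2GRAY)[y-14:y+30,x-22:x+22]
ch=" .:-=+*#%@"
for i,row in enumerate(g): print('%3d '%(y-14+i)+''.join(ch[min(9,v//22)] for v in row))
print('cols from',x-22)
E
```

```text
time: 6.07
eef_pos: [0.4793, -0.2784, 0.1329]
orientation: [[-0.213, 0.977, 0.003], [0.977, 0.213, -0.002], [-0.003, 0.003, -1.0]]
force: [0.4, -0.1, 0.5]
gripper_width: 0.0001
[ 0.47931037 -0.27843047  0.1329486 ]
expected tip [240.42662476 287.01616051]
273 +++++++++++++==:. .:::.:::..-======++++++++=
274 =+++++++++++++=-. .:::::::..:==++++++++++++=
275 =+++++++++++++=-: .:::.:::..:==+++++++++++==
276 ==++++++++++++=-:..:::::::::-=++++++++++=+==
277 ==+++++++++=+++=:..::::::::-==++++++++++=++=
278 ===+++++++++=++=-:.::::::--==+++++++++++=+++
279 +++++++++++++++==-----::--===+++++++++++++++
280 ++++++++++++++++====-----=====++++++++++++++
281 +++++++++++++++++++========+=+++++++++++++++
282 +++++++++++++++++++====+++++++++++++++++++++
283 +++++++++++++++++++++++++++++=++++++++++==++
284 ++++++++++++++++++++++++++++=++++++++++====+
285 =++++++++++=++++++++++++++++++++++++++======
286 -===++++++++++++++++++++++++++++++++++=====+
287 :--===++++++++++++++++++++++++++++++++=+++++
288 :::--====++++====+++++++++++++++++++++++++++
289 :::::---======-=======++++++++++++++++++++++
290 :::::::
[... 625 characters left out ...]

303 ::::::--===--:..                  :=+*#####*
304 ::::::-===----:.                  .=+*#####*
305 :::::--===-----.                  :=**#####+
306 :::::-====----:.                 .:=**####*+
307 ::::--====-----:                ..-=**####*=
308 ::::--===------:.             ..::-=+*####+=
309 ::::-====------:..           .:-====+*###*+-
310 :::--===---------:.         .:=++++**####*=-
311 :::-====------====:.      ..:=+*****#####*=:
312 ::--====---===++*+=-:::..:--++*****######+-:
313 ::-========+++*****++=====++*******#####*=-:
314 ::-=+**++++************************#####*=::
315 :---=+********************++*******#####+-::
316 -====+####****************++*******####*=-..
cols from 218
```

```bash
python3 - <<'E'
from go import *
S=load('s4'); p=r.sense()['eef_pos']
def mk(n,b,s,pts):
    c=load(n); a=crop(n,'',b,s); a=np.clip((a.astype(float))*1.8,0,255).astype(np.uint8)
    for q in proj(c,pts): q=(q-b[:2]+.5)*s; cv2.drawMarker(a,tuple(int(v) for v in q),(0,0,255),0,8,1)
    return a
a=mk('s4',(210,240,260,300),8,[p,p+[0,0,.03]]); 
p0=np.array([.1975,.5924,.1955])
b=mk('side0',(130,30,180,90),8,[p0,p0+[0,0,.03]])
cv2.imwrite('pics/g4.png',np.hstack([a,b]))
for X in (p,p0): print(proj(S,X),proj(S,X+[0,0,.03]))
g=cv2.cvtColor(S['pixels'],cv2.COLOR_RGB2GRAY)
E
```

```text
[[239.70823722 287.26890732]] [[239.13083872 278.84779284]]
[[163.3919948   78.34758966]] [[162.034932    70.47884216]]
```

View pics/g4.png

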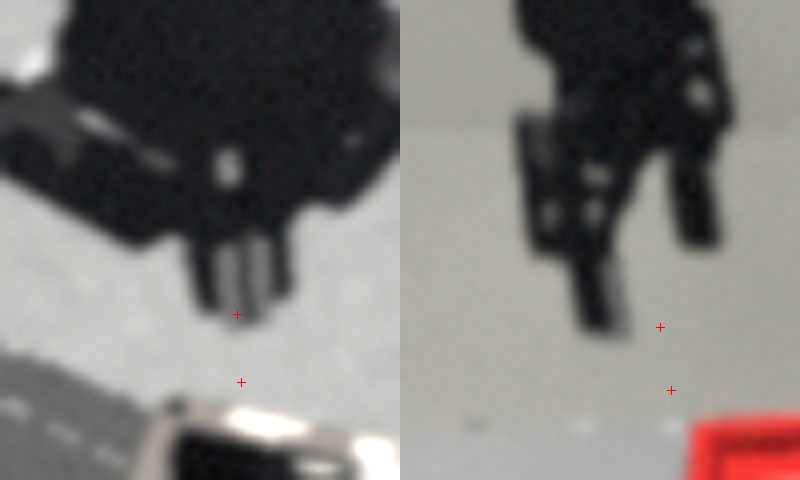

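The fingertips project well above where the reported TCP should be, by about 30–39 mm along the tool, so they closed above the bar. I go back to the start heading, then descend lower in small steps while watching the force.

```bash
python3 -m jog '[0,0,0,0,0,-0.119,0.06,0,0,0,0,0,-0.119,0.06,0,0,0,0,0,-0.119,0.06,0,0,0,0,0,-0.119,0.06,0,0,0,0,0,-0.119,0.06,0,0,0,0,0,-0.119,0.06,0,0,0,0,0,-0.119,0.06,0,0,0,0,0,-0.119,0.06]' > /dev/null
python3 -m jog '[0,0,0,0,0,-0.118,0.06,0,0,0.02,0,0,0,0.06,0,0,0.02,0,0,0,0.06,0,0,0.02,0,0,0,0.06,0,0,0,0,0,0,0.06,0,0,0,0,0,0,0.06]'
python3 -m jog '[0,0,0.01,0,0,0,0.06,0,0,0.01,0,0,0,0.06,0,0,0.005,0,0,0,0.06,0,0,0.005,0,0,0,0.06,0,0,0.005,0,0,0,0.06,0,0,0,0,0,0,0.06,0,0,0,0,0,0,0.06]'
python3 - <<'E'
from go import *
go([.477,-.278,.036],down(73.6))
p=r.sense()['eef_pos']; c=load('s4')
p4=np.array([.4793,-.2784,.1329])
for dz in(.026,.03,.034,.038,.042): print(dz,proj(c,p4+[0,-.011,dz])[0].round(1),proj(c,p4+[0,.0,dz])[0].round(1))
E
```

```text
time: 7.33
eef_pos: [0.4766, -0.2768, 0.0695]
orientation: [[-0.959, 0.282, -0.004], [0.282, 0.959, 0.002], [0.004, 0.001, -1.0]]
force: [0.4, 0.3, -0.2]
gripper_width: 0.0597
time: 7.92
eef_pos: [0.478, -0.2777, 0.0361]
orientation: [[-0.959, 0.282, -0.0], [0.282, 0.959, 0.0], [0.0, 0.0, -1.0]]
force: [0.4, 0.5, -0.1]
gripper_width: 0.0604
t7.92 pos [ 0.478  -0.2777  0.0361] shift [ 0.0009 -0.0006  0.0001] turn [ 0.0001 -0.0003  0.0004] J [ -31.4   31.8  107.7    0.    40.6 -105. ] F [ 0.4  0.5 -0.1] w 0.0604
0.026 [239.9 283.9] [239.9 279.7]
0.03 [239.8 282.7] [239.9 278.6]
0.034 [239.7 281.6] [239.8 277.4]
0.038 [239.6 280.4] [239.7 276.3]
0.042 [239.6 279.2] [239.6 275.1]
```

```bash
python3 -m jog '[0,0,0,0,0,0,0.005,0,0,0,0,0,0,0.005,0,0,0,0,0,0,0.005,0,0,0,0,0,0,0.005,0,0,0,0,0,0,0.005,0,0,0,0,0,0,0.005,0,0,0,0,0,0,0.005]' 60
```

```text
time: 8.5
eef_pos: [0.4787, -0.2762, 0.0368]
orientation: [[-0.959, 0.283, 0.001], [0.283, 0.959, 0.002], [-0.0, 0.002, -1.0]]
force: [3.1, 9.7, 6.0]
gripper_width: 0.0106
```

```bash
python3 -m jog '[0,0.0015,0,0,0,0,0.005,0,0.0015,0,0,0,0,0.005,0,0,0,0,0,0.08,0.005,0,0,0,0,0,0.08,0.005,0,0,0,0,0,0.08,0.005]' 80
python3 -m jog '[0,0,0,0,0,0.08,0.005,0,0,0,0,0,0.08,0.005,0,0,0,0,0,0.08,0.005,0,0,0,0,0,0.08,0.005]'
python3 -m jog '[0,0,0,0,0,0.08,0.005,0,0,0,0,0,0.08,0.005,0,0,0,0,0,0.08,0.005,0,0,0,0,0,0.08,0.005,0,0,0,0,0,0.08,0.005,0,0,0,0,0,0.08,0.005,0,0,0,0,0,0.08,0.005,0,0,0,0,0,0,0.005]'
python3 - <<'E'
from go import *
go([.477,-.278,.036],down(13.6)); print(r.sense()['torque'])
E
```

```text
time: 8.92
eef_pos: [0.4788, -0.2761, 0.0369]
orientation: [[-0.864, 0.504, 0.0], [0.504, 0.864, -0.002], [-0.001, -0.002, -1.0]]
force: [-2.9, -4.5, 4.5]
gripper_width: 0.0102
time: 9.25
eef_pos: [0.4787, -0.2761, 0.037]
orientation: [[-0.661, 0.75, -0.0], [0.75, 0.661, -0.002], [-0.001, -0.001, -1.0]]
force: [-2.3, -5.1, 5.2]
gripper_width: 0.0101
time: 9.92
eef_pos: [0.4786, -0.276, 0.0369]
orientation: [[-0.164, 0.986, -0.001], [0.986, 0.164, -0.002], [-0.002, -0.001, -1.0]]
force: [-2.9, -3.9, 6.2]
gripper_width: 0.0104
t9.92 pos [ 0.4786 -0.276   0.0369] shift [-0.0017 -0.0019  0.0009] turn [-0.0012  0.0021 -0.0722] J [-31.1  31.7 107.8  -0.2  40.5 -40.4] F [-2.9 -3.9  6.2] w 0.0104
[-0.74993883  1.02267526  1.43117639]
```

```bash
python3 -m jog '[0,0,0,0,0,-0.06,0.005,0,0,0,0,0,0,0.06,0,0,0,0,0,0,0.085,0,0,0,0,0,0,0.085,0,0,-0.02,0,0,0,0.085,0,0,-0.04,0,0,0,0.085,0,0,-0.04,0,0,0,0.085,0,0,-0.04,0,0,0,0.085]'
python3 -m jog '[0.02,0.03,-0.01,0,0,-0.1,0.085,0.02,0.03,0,0,0,-0.1,0.085,0.02,0.03,0,0,0,-0.1,0.085,0.02,0.03,0,0,0,-0.1,0.085,0.02,0.03,0,0,0,0,0.085,0.02,0.02,0,0,0,0,0.085]'
python3 - <<'E'
from go import *
T=snap('top','t5');S=snap('side','s5')
cv2.imwrite('pics/g5.png',np.hstack([crop('t5','',(315,175,385,245),5.714),crop('s5','',(205,275,275,345),5.714)]))
a=np.radians(25.09)
m=[.4938+.04*np.sin(a),.2388-.04*np.cos(a)]; print('mount',m); m=[m[0]-.008*np.cos(a),m[1]-.008*np.sin(a)]
for h in(115.1,-64.9): go([*m,.2],down(h))
E
```

```text
time: 10.58
eef_pos: [0.4784, -0.2743, 0.1773]
orientation: [[-0.222, 0.975, -0.001], [0.975, 0.222, 0.001], [0.001, -0.001, -1.0]]
force: [1.4, -0.3, -0.3]
gripper_width: 0.085
time: 11.08
eef_pos: [0.5794, -0.0931, 0.1862]
orientation: [[-0.585, 0.811, 0.001], [0.811, 0.585, 0.0], [-0.0, 0.001, -1.0]]
force: [-0.4, 0.6, 0.2]
gripper_width: 0.0848
mount [np.float64(0.5107616545885523), np.float64(0.20257428712062875)]
t11.18 pos [ 0.5785 -0.0916  0.1859] shift [ 0.2793  0.1102 -0.0137] turn [ 1.2000e-03 -6.0000e-04 -1.3807e+00] J [-10.2  21.7  99.    0.1  59.4 -46.2] F [-0.2 -0.5  0.8] w 0.0851
t11.18 pos [ 0.5785 -0.0916  0.1859] shift [ 0.2793  0.1102 -0.0137] turn [-6.0000e-04 -1.2000e-03  1.7609e+00] J [-10.2  21.7  99.    0.1  59.4 -46.2] F [-0.2 -0.5  0.8] w 0.0851
```

View pics/g5.png

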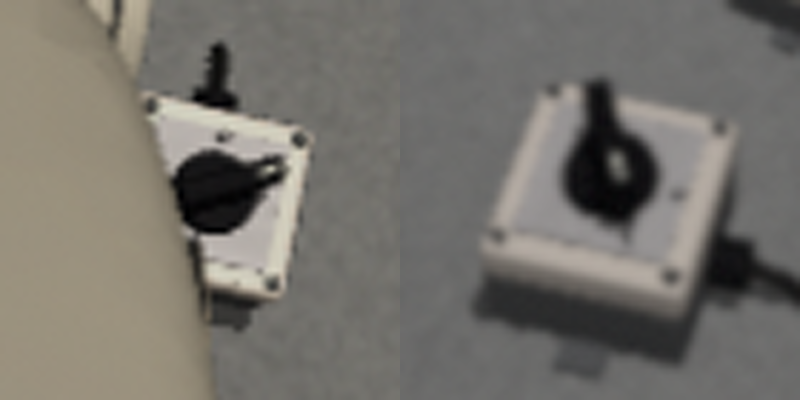

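The isolator now points at (270,170) in the top crop, 60° clockwise of the cable at (215,60), so it is on. Next, the mount.

```bash
python3 -m jog '[0.035,0.0138,0,0,0,0,0.085,0.035,0.0138,0,0,0,0,0.085,0.035,0.0138,0,0,0,0,0.085,0.035,0.0138,0,0,0,0,0.085,0.035,0.0138,0,0,0,0,0.085,0.035,0.0138,0,0,0,0,0.085,0.035,0.0138,0,0,0,0,0.085,0.034,0.0138,0,0,0,0,0.085]' >/dev/null
python3 -m jog '[0,0,0,0,0,0.1174,0.085,0,0,0,0,0,0.1174,0.085,0,0,0,0,0,0.1174,0.085,0,0,0,0,0,0.1174,0.085,0,0,0,0,0,0.1174,0.085,0,0,0,0,0,0.1174,0.085,0,0,0,0,0,0.1174,0.085,0,0,0,0,0,0.1174,0.085]' >/dev/null
python3 -m jog '[0,0,0,0,0,0.1174,0.085,0,0,0,0,0,0.1174,0.085,0,0,0,0,0,0.1174,0.085,0,0,0,0,0,0.1174,0.085,0,0,0,0,0,0.1174,0.085,0,0,0,0,0,0.1174,0.085,0,0,0,0,0,0.1174,0.085,0,0,0,0,0,0,0.085]'
python3 - <<'E'
from go import *
go([.5035,.1992,.028],down(-64.9))
E
```

```text
time: 13.18
eef_pos: [0.5042, 0.1947, 0.1861]
orientation: [[0.909, 0.416, -0.0], [0.416, -0.909, -0.0], [-0.0, -0.0, -1.0]]
force: [0.4, 0.9, 0.6]
gripper_width: 0.0848
t13.18 pos [0.5042 0.1947 0.1861] shift [ 0.0013 -0.0043  0.1581] turn [-0.      0.0004 -0.0086] J [ 19.9  17.9 104.6  -0.   57.5  85.3] F [0.4 0.9 0.6] w 0.0848
```

```bash
python3 -m jog '[0.001,-0.004,0.03,0,0,-0.0086,0.06,0,0,0.035,0,0,0,0.06,0,0,0.03,0,0,0,0.06,0,0,0.025,0,0,0,0.06,0,0,0.02,0,0,0,0.06,0,0,0.01,0,0,0,0.06,0,0,0.008,0,0,0,0.06,0,0,0,0,0,0,0.06]'
python3 -m jog '[0,0,0,0,0,0,0.012,0,0,0,0,0,0,0.012,0,0,0,0,0,0,0.012,0,0,0,0,0,0,0.012,0,0,0,0,0,0,0.012]' 25
python3 -m jog '[0,0,0,0,0,0,0.009,0,0,0,0,0,0,0.009]'
```

```text
time: 13.85
eef_pos: [0.5029, 0.199, 0.0272]
orientation: [[0.903, 0.43, -0.002], [0.43, -0.903, -0.001], [-0.002, -0.0, -1.0]]
force: [1.1, 0.0, 0.3]
gripper_width: 0.0601
time: 14.27
eef_pos: [0.5039, 0.1996, 0.029]
orientation: [[0.903, 0.429, 0.001], [0.429, -0.903, 0.001], [0.001, 0.0, -1.0]]
force: [0.3, 0.3, -0.1]
gripper_width: 0.0123
time: 14.43
eef_pos: [0.5036, 0.1995, 0.0285]
orientation: [[0.903, 0.429, 0.0], [0.429, -0.903, 0.0], [0.0, 0.0, -1.0]]
force: [0.5, 0.3, 0.1]
gripper_width: 0.0088
```

```bash
python3 -m jog '[0,0,0,0,0,0,0,0,0,0,0,0,0,0,0,0,0,0,0,0,0,0,0,0,0,0,0,0]' 25
python3 -m jog '[0,0,0,0,0,0,0,0,0,0,0,0,0,0]' 50
```

```text
time: 14.77
eef_pos: [0.503, 0.2004, 0.0285]
orientation: [[0.903, 0.429, -0.0], [0.429, -0.903, 0.001], [0.0, -0.001, -1.0]]
force: [-2.7, 6.3, 2.8]
gripper_width: 0.0057
time: 14.93
eef_pos: [0.503, 0.2006, 0.0285]
orientation: [[0.903, 0.429, -0.0], [0.429, -0.903, 0.001], [0.0, -0.001, -1.0]]
force: [-3.3, 7.2, 3.8]
gripper_width: 0.0051
```

```bash
cat > show.py <<'E'
from go import *
a=np.radians(25.09)
Rm=np.c_[[np.cos(a),np.sin(a),0],[-np.sin(a),np.cos(a),0],[0,0,1.]]
org=np.array([.5108,.2026,.010])
pg=np.array([.5036,.1995,.0285]); Rg=down(-64.9)     # grasp, before the mount was drawn against the jaws
Rmt=Rg.T@Rm; omt=Rg.T@(org-pg)                       # mount in tool
w=np.radians(-5.75); t=np.radians(30)
u=np.array([np.cos(w),np.sin(w),0]); ez=np.array([0,0,1.])
xl=np.cos(t)*u+np.sin(t)*ez; zl=-np.sin(t)*u+np.cos(t)*ez; yl=np.cross(zl,xl)
lens=np.array([.7783,-.1000,.2646])
Rms=np.c_[yl,-xl,zl]                                 # wanted mount axes
Rs=Rms@Rmt.T
lab=np.array([.047,-.003,.036])
ps=lens-.2*xl-Rs@(Rmt@lab+omt)
if __name__=='__main__':
    np.set_printoptions(suppress=True)
    print('target',ps.round(4),Rs.round(3).tolist(),'omt',omt.round(4)); go(ps,Rs)
    h=np.degrees(np.arctan2(yl[1],yl[0]))-180+90; print('upright heading tool y',h-90+90)
    go([ps[0],ps[1],.2],down(-5.75))
E
python3 -m jog '[0,-0.001,0,0,0,0,0,0,0,-0.01,0,0,0,0,0,0,-0.02,0,0,0,0,0,0,-0.03,0,0,0,0,0,0,-0.035,0,0,0,0,0,0,-0.035,0,0,0,0,0,0,-0.035,0,0,0,0,0,0,0,0,0,0,0]' 60
python3 show.py
```

```text
time: 15.6
eef_pos: [0.507, 0.2015, 0.2006]
orientation: [[0.903, 0.429, 0.011], [0.429, -0.903, 0.004], [0.011, 0.001, -1.0]]
force: [2.2, 0.1, -1.6]
gripper_width: 0.0048
target [ 0.6064 -0.1378  0.1478] [[0.1, 0.862, 0.497], [0.995, -0.087, -0.05], [-0.0, 0.5, -0.866]] omt [0.0078 0.0002 0.0185]
t15.60 pos [0.507  0.2015 0.2006] shift [-0.0563  0.349   0.0526] turn [-0.4693  0.2591 -1.0052] J [ 20.4  17.  103.8  -0.   58.6  85.1] F [ 2.2  0.1 -1.6] w 0.0048
upright heading tool y -5.75
t15.60 pos [0.507  0.2015 0.2006] shift [-0.0557  0.3491  0.0004] turn [ 0.0071 -0.0097 -1.0272] J [ 20.4  17.  103.8  -0.   58.6  85.1] F [ 2.2  0.1 -1.6] w 0.0048
```

```bash
python3 -m jog '[-0.015,0.03,0,0,0,0,0,-0.015,0.03,0,0,0,0,0,-0.015,0.03,0,0,0,0,0,-0.015,0.03,0,0,0,0,0,-0.015,0.03,0,0,0,0,0,-0.015,0.03,0,0,0,0,0,-0.015,0.03,0,0,0,0,0,-0.015,0.03,0,0,0,0,0]' > /dev/null
python3 -m jog '[-0.015,0.03,0,0,0,0,0,-0.015,0.03,0,0,0,0,0,0,0,0,-0.0469,0.0259,-0.1005,0,0,0,0,-0.0469,0.0259,-0.1005,0,0,0,0,-0.0469,0.0259,-0.1005,0,0,0,0,-0.0469,0.0259,-0.1005,0,0,0,0,-0.0469,0.0259,-0.1005,0,0,0,0,-0.0469,0.0259,-0.1005,0]' >/dev/null
python3 -m jog '[0,0,0,-0.0469,0.0259,-0.1005,0,0,0,0,-0.0469,0.0259,-0.1005,0,0,0,0,-0.0469,0.0259,-0.1005,0,0,0,0,-0.0469,0.0259,-0.1005,0,0,0,0,0,0,0,0,0,0,0,0,0,0,0,0,0,0,0,0,0,0]'
python3 show.py
```

```text
time: 17.52
eef_pos: [0.4966, -0.1342, 0.1932]
orientation: [[0.156, 0.873, 0.462], [0.988, -0.145, -0.06], [0.014, 0.466, -0.885]]
force: [-0.6, 0.0, -1.1]
gripper_width: 0.0043
target [ 0.6064 -0.1378  0.1478] [[0.1, 0.862, 0.497], [0.995, -0.087, -0.05], [-0.0, 0.5, -0.866]] omt [0.0078 0.0002 0.0185]
t17.52 pos [ 0.4966 -0.1342  0.1932] shift [0.013  0.0752 0.0911] turn [-0.0382  0.0149 -0.0566] J [-20.4   5.3 126.8  16.5  21.5 -25.1] F [-0.6  0.  -1.1] w 0.0043
upright heading tool y -5.75
t17.52 pos [ 0.4966 -0.1342  0.1932] shift [0.0137 0.0995 0.045 ] turn [ 0.4853 -0.0002 -0.0589] J [-20.4   5.3 126.8  16.5  21.5 -25.1] F [-0.6  0.  -1.1] w 0.0043
```

```bash
python3 -m jog '[0.0033,0.0188,0.0228,0,0,0,0,0.0033,0.0188,0.0228,0,0,0,0,0.0033,0.0188,0.0228,0,0,0,0,0.0031,0.0188,0.0227,0,0,0,0,0,0,0,-0.0191,0.0075,-0.0283,0,0,0,0,-0.0191,0.0075,-0.0283,0,0,0,0,0,0,0,0,0,0,0,0,0,0,0]'
python3 show.py
cat > seen.py <<'E'
from show import *
# predicted corners of the mount from present tool pose, in both views
def pts():
    s=r.sense(); L=np.array([[-.065,0,0],[.065,0,0],[.065,0,.066],[.051,0,.08],[-.065,0,.08]])
    return (s['orientation']@(Rmt@L.T+omt[:,None])).T+s['eef_pos']
if __name__=='__main__':
    T=snap('top','tf');S=snap('side','sf'); P=pts(); W=[]
    for n,c in(('tf',T),('sf',S)):
        q=proj(c,P); m=q.mean(0).astype(int); b=(max(m[0]-45,0),max(m[1]-65,0)); b=(*b,b[0]+90,b[1]+130)
        im=crop(n,'',b,4.44); im=np.clip(im*1.5,0,255).astype(np.uint8); print(n,b,q.round(1).tolist())
        for z in q: cv2.drawMarker(im,tuple(int(v) for v in (z-b[:2]+.5)*4.44),(0,0,255),0,9,1)
        W.append(cv2.resize(im,(400,577)))
    cv2.imwrite('pics/f1.png',np.hstack(W))
E
python3 seen.py
```

```text
time: 18.18
eef_pos: [0.6062, -0.137, 0.1473]
orientation: [[0.099, 0.862, 0.497], [0.995, -0.086, -0.049], [0.0, 0.499, -0.867]]
force: [0.4, 0.0, -1.4]
gripper_width: 0.005
target [ 0.6064 -0.1378  0.1478] [[0.1, 0.862, 0.497], [0.995, -0.087, -0.05], [-0.0, 0.5, -0.866]] omt [0.0078 0.0002 0.0185]
t18.18 pos [ 0.6062 -0.137   0.1473] shift [-0.0008  0.0005 -0.0003] turn [-0.001  -0.001   0.0008] J [-16.8  18.7 118.2  22.5  14.7 -31.5] F [ 0.4  0.  -1.4] w 0.005
upright heading tool y -5.75
t18.18 pos [ 0.6062 -0.137   0.1473] shift [-0.0008  0.0265 -0.0455] turn [ 0.5226 -0.0007  0.0012] J [-16.8  18.7 118.2  22.5  14.7 -31.5] F [ 0.4  0.  -1.4] w 0.005
tf (np.int64(249), np.int64(94), np.int64(339), np.int64(224)) [[321.6, 156.4], [272.6, 154.3], [273.1, 160.6], [278.9, 162.2], [325.9, 164.2]]
sf (np.int64(243), np.int64(157), np.int64(333), np.int64(287)) [[296.5, 256.6], [297.2, 217.8], [285.0, 200.9], [282.1, 201.0], [280.1, 235.7]]
```

View pics/f1.png

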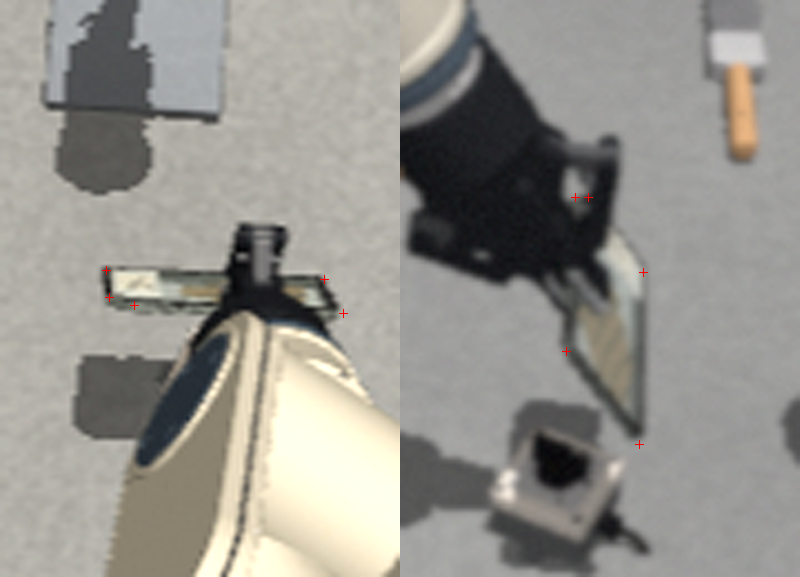

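The last picture shows the mount held with its frosted, light end at (130,285) in the top half and the clipped corner at its upper side. The predicted corners agree to about 1–2 px, but the plain end seems a little high at (640,435) against (639,444). I'll measure the actual pose numerically from the dark tape.

```bash
cat > reg.py <<'E'
from show import *
from scipy.optimize import minimize
from scipy.ndimage import map_coordinates
def seg(a,b,n=60): return np.linspace(a,b,n)
i=.0015; y=-.003
L=np.vstack([seg([-.063,y,i],[.063,y,i],130),seg([.065-i,y,.002],[.065-i,y,.064],60),seg([-.065+i,y,.002],[-.065+i,y,.06],60),seg([.064,y,.0645],[.0515,y,.0775],20),seg([.03,y,.08-i],[.05,y,.08-i],20)])
O=np.vstack([seg([-.063,y,-.004],[.063,y,-.004],130),seg([.069,y,.002],[.069,y,.064],60),seg([-.069,y,.002],[-.069,y,.06],60)])
I=np.vstack([seg([-.06,y,.008],[.06,y,.008],130),seg([.058,y,.008],[.058,y,.06],60)])
def run(T,S,s,noff=True):
    G=[cv2.GaussianBlur(cv2.cvtColor(c['pixels'],cv2.COLOR_RGB2GRAY),(0,0),.7).astype(float) for c in(T,S)]
    def pose(v):
        Rd=Ro.from_rotvec(v[3:]).as_matrix()  # in mount axes, about the grip point
        g=np.array([-.008,0,.07]); R=s['orientation']@Rmt
        return R@Rd, s['eef_pos']+s['orientation']@omt+R@(g+v[:3]-Rd@g)
    def smp(P,v):
        R,o=pose(v); X=P@R.T+o; m=[]
        for c,g in zip((T,S),G):
            q=proj(c,X); m.append(map_coordinates(g,[q[:,1],q[:,0]],order=1,mode='nearest'))
        return np.array(m)
    f=lambda z:(lambda v:smp(L,v).mean()-.3*smp(O,v).mean()-.15*smp(I,v).mean()+2*((v[:3]/.004)**2).sum()*.3+2*((v[3:]/.06)**2).sum()*.3)(z*np.r_[[.002]*3,[.02]*3])
    best=min((minimize(f,z0,method='Powell',options=dict(xtol=1e-2,ftol=1e-4)) for z0 in (np.zeros(6),np.array([0,0,0,0,2.,0]),np.array([0,0,0,0,-2.,0]))),key=lambda q:q.fun)
    v=best.x*np.r_[[.002]*3,[.02]*3]; R,o=pose(v)
    print('cost',f(np.zeros(6)).round(2),best.fun.round(2),'shift mm',(v[:3]*1e3).round(1),'turn deg',np.degrees(v[3:]).round(1))
    Rr=np.c_[yl,-xl,zl]; lb=R@lab+o; d=lb-lens
    print('label in lens axes mm',(np.c_[xl,yl,zl].T@d*1e3).round(1),'attitude error deg (lens x,y,z)',np.degrees(Ro.from_matrix(np.c_[xl,yl,zl].T@R@Rr.T@np.c_[xl,yl,zl]).as_rotvec()).round(1))
if __name__=='__main__': run(load('tf'),load('sf'),r.sense())
E
python3 reg.py
```

```text
cost 37.85 27.99 shift mm [ 1.8  2.9 -0.5] turn deg [-0.2  0.3 -0.9]
label in lens axes mm [-201.9    2.2   -0.7] attitude error deg (lens x,y,z) [-0.3 -0.2 -0.8]
```

```bash
python3 -m jog '[0,0,0,0,0,0,0,0,0,0,0,0,0,0,0,0,0,0,0,0,0,0,0,0,0,0,0,0,0,0,0,0,0,0,0,0,0,0,0,0,0,0,0,0,0,0,0,0,0,0,0,0,0,0,0,0]'
python3 - <<'E'
from reg import *
T=snap('top','te');S=snap('side','se'); run(T,S,r.sense())
a=load('side0')['pixels'].astype(int);b=S['pixels'].astype(int)
d=np.abs(a-b).max(2)>30
n,l,st,ce=cv2.connectedComponentsWithStats(d.astype(np.uint8))
print([(s[:5].tolist()) for s in st[1:] if s[4]>15])
p=cv2.absdiff(load('top0')['pixels'],T['pixels']).max(2)>30
n,l,st,ce=cv2.connectedComponentsWithStats(p.astype(np.uint8))
print([(s[:5].tolist()) for s in st[1:] if s[4]>15])
E
```

```text
time: 18.95
eef_pos: [0.6061, -0.1372, 0.1476]
orientation: [[0.097, 0.862, 0.498], [0.995, -0.083, -0.049], [-0.001, 0.5, -0.866]]
force: [0.5, -0.0, -1.2]
gripper_width: 0.0045
cost 34.08 24.64 shift mm [ 2.   3.  -0.4] turn deg [-0.5  1.3 -0.9]
label in lens axes mm [-202.4    1.8   -1.6] attitude error deg (lens x,y,z) [-1.2 -0.5 -0.7]
[[0, 0, 29, 110, 1158], [26, 0, 78, 165, 6621], [107, 0, 143, 169, 7577], [159, 62, 7, 8, 19], [146, 73, 10, 7, 36], [130, 86, 13, 14, 64], [55, 105, 106, 86, 3357], [64, 119, 13, 12, 67], [79, 131, 7, 9, 41], [222, 143, 11, 13, 37], [247, 142, 8, 10, 38], [0, 144, 35, 24, 371], [229, 152, 69, 104, 2533], [0, 155, 35, 39, 837], [262, 162, 11, 15, 42], [225, 174, 11, 11, 35], [237, 178, 8, 6, 33], [0, 197, 39, 49, 1043], [89, 197, 175, 85, 5631], [24, 244, 39, 16, 263], [267, 248, 24, 28, 379], [266, 279, 6, 6, 24], [229, 289, 14, 17, 113], [243, 296, 11, 14, 84], [241, 301, 4, 6, 21]]
[[137, 144, 264, 240, 14131], [318, 175, 15, 10, 39], [164, 185, 27, 49, 299], [366, 284, 4, 12, 20], [0, 339, 115, 45, 2641]]
```

```bash
python3 - <<'E'
from h import *
def asc(n,b):
    g=cv2.cvtColor(load(n)['pixels'],cv2.COLOR_RGB2GRAY)[b[1]:b[3],b[0]:b[2]]
    return [''.join(" .:-=+*#%@"[min(9,v//20)] for v in r) for r in g]
b=(134,196,172,242)
for x,y in zip(asc('top0',b),asc('te',b)): print(x,'|',y)
print()
b=(220,140,275,195)
for x,y in zip(asc('side0',b),asc('se',b)): print(x,'|',y)
E
```

```text
+**++*+++**********+=+****+****##+=+=- | ***++*++************=+****+****##%%%*#
+******++*+****+*+**##***###+*#+##+++: | *******++***********###**#%%+*#+#%%%+=
+*+****+++++*****+**###*#####*##*#+=+= | *******++*++*****+#####*##%%#*##*#*--=
+++****+++++***+****#*#*=###%++#+--:++ | +++******+++***+***##*#*=#%%%++#+--::=
+++*******+***##****##+*###%%%=*#=::=+ | *++***********##****%#+####%%%+*#=-:-+
****#+--+**+#%##**%###++#+#%%+-=+----- | ****#*--****#%###*%%%#++#+#%%+-=+---+*
****+:=::=###%%##*###%#=##*=--:=****== | ****+:=::=##%%%##*###%#=#%*=--:=******
*+***.--..=##*%*##=##%%++#=-::-+****=- | *****.--..=#%*%*##=#%%%++#=-:--*******
*****-.=-..-##%%=##*#%%+-*#=--+******= | *****-.=-..-##%%=##*#%%+-*#=--+*******
***=*#.::..-%%#%=+#-#+=-:=-+*********= | ***=*%.::..-%%%%=+#-#+=-:=-+**********
+**+%%=.:.::%%#%%=##=-::-************* | ***+%%=.:.::@%#%%=##=-::-*************
+++*@%#...:-+%%%%=+##-:-*#************ | +++*@%#...:-+%%%%=+##---*##***********
+++**%#=...--%%#=--+=--***#*********** | +++**%#=...--@%#=--+=--**##***********
+++**###...:-+=-::-##*****#*********** | +++**###...:-*=-::-
[... 8141 characters left out ...]
  . .....................
=+==========-==-::-----====--===++++++++===----====++++ | +++++++++++=-=+++=:.            .  ................   .
===+++=+======-:.:--------===++++++++===----====+++++++ | ++++++++++++===+++-.             .................    .
=====++++++==-::..::::----==++++++===---=====++++++++== | +++++++++++++===++=-.        .      .............      
======+++++==-:::::------===+++===----===++++++++++++++ | +++++++++++++===+++=-.             .............       
====+=++++==--:::-====--=======---=====++=+++++++++++++ | ++++++++++++++=-=+++=:.              ...........       
===++++++++==--:-==++==--=------====++++++++++==+++==== | ++++++++++++++====++=-:              ... .....
```

```bash
python3 -c "
from workcell import r
print(r.close_job()); s=r.sense(); print(s['time'],s['eef_pos'],s['gripper_width'],s['force'])"
```

```text
the job is handed in; nothing more can be done
None
the job is handed in; nothing more can be done
```

The isolator is on, and the clipped mount was being held in front of the label camera when I handed the job in, at about 19 s of the 48 s allowed. No verdict was reported.

- **Isolator:** My first try closed above the bar, without touching it. In the pictures the fingertips sit roughly 30 mm short of the reported TCP, so I went lower, gripped the bar and turned it. A picture afterwards shows the handle 60° clockwise of the cable side.
- **Mount:** I took it by its upper edge, 8 mm to the plain side of its middle. The frosted end is clear of the fingers.
- **Position:** Fitting the mount's dark tape in both camera views put the label 202 mm from the lens and within 2 mm of the middle of the view. The fit found attitude errors of about 1°. My estimate of the camera's heading is itself only good to about 1°.
- **Slight disagreement:** The tilt of the long edges read −0.3° on the first check and −1.2° about 0.8 s later. That could be measurement noise or a small sag in the grip. I did not correct it.
- **Everything else:** The top view shows the other mount in its slot, unchanged. The arm hid it in the side view, so that second check was not possible. A comparison of the top view with the start showed no other object moved, outside the area the arm hid. The lamp itself was never seen lit.

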